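# Free the doming block from the fly press

## Robot

A 6-joint arm with a two-finger parallel gripper is mounted at the origin on the work surface. World frame = base frame: x ahead of the robot, y to its left, z up, the work surface at z = 0. Lengths are in m, angles in rad, forces in N, time in s.
With the tool pointing down it reaches from about 0.375 to 0.975 m from the base axis. Payload 3.8 kg.
Tool frame: the origin (TCP) lies midway between the tips of the shut fingers; the grasp point (between the pads) lies 19 mm behind it; x points along the fingers, y is the direction in which the jaws open and shut, and the axes are right-handed (so a half turn about x gives the same grasp; the last joint's range is limited). The gripper opens to 88 mm and grips with 3 to 60 N. Pads are 18 mm wide; open, the fingers measure 123 mm over their backs; the gripper's body (75 mm by 187 mm) begins 45 mm behind the grasp point.
Start: joints at [-1.241, 0.264, 1.604, -0, 1.274, -0.037], TCP at [0.242, -0.63, 0.239] pointing down, gripper open.
Joint ranges: [-2.63, 2.63], [-0.94, 2.18], [0.31, 2.57], [-1.31, 4.45], [0, 2.66], [-2.55, 2.55]. Speed limits (rad/s): [2.57, 2.57, 3.14, 3.14, 3.14, 3.14].

## Interface

Orientations are given as a rotation vector (axis times angle).
In Python, from cell import manip, inverse_kinematics, cams, order gives the robot as it stands. Calls block until the motion is done:
- manip.move_pose(position, orientation): joint-space move of the TCP to a pose.
- manip.move_linear(position, rate=0.15, rot=None): straight line of the TCP; rot=None keeps the orientation; rate is the mean speed in m/s.
- manip.set_joints(angles): joint-space move.
- manip.set_gripper(opening, force=None): finger opening in m; force is the grip in N (None keeps the last); returns when the fingers have stopped.
- manip.dwell(seconds).
- inverse_kinematics(position, orientation): joint angles nearest the present ones, or None.
- manip.state(): the state.
- cams.capture(name): name is "scene" or "top" or "wrist"; returns a dict with "image" (480x640x3 uint8, blue, green, red), "z_map" (480x640 float32, m along the optical axis (not along the pixel's ray), 0 where there is no reading), "intrinsics" (3x3 intrinsics, pixels), "position" and "orientation" of the camera in the world; the wrist camera has in their place "T_tool_cam" (4x4, takes a point from camera to tool coordinates, whose origin is the TCP and whose axes are the tool frame's). Camera axes: x right, y down, z forward; pixel columns grow to the right and rows downward; lengths in m; the calibration is good to about 2 mm. A picture is of the moment at which its call begins: read the wrist's pose just before it.
A pose or a line that the arm cannot do raises manip.IKError and nothing moves.
- order.close_job(): hands the job in, once; it reports no verdict.
The state is a dict: "clock": time; "joint_pos": joint angles; "joint_velocities": joint speeds; "tau": joint torques, N m; "tool_pos": TCP position; "tcp_rot": TCP orientation; "contact_force": force on the tool from outside, world axes, zero at the start; "moment": the same for the moment, N m; "gripper_width": finger opening in m.
Only numpy, scipy, OpenCV 4.12 (cv2) and the standard library are available. Lean on these libraries where they do the work, as an engineer would, in place of code of your own. Each camera call takes 0.05 s, during which the arm holds its last target.

## Task

The fly press is screwed down tight, its punch sitting in the wooden doming block, and nobody knows whether this screw is left- or right-handed. Try the cross bar gently to feel which way it gives, without forcing it the other way, and wind the punch up out of the block; then draw the block out and set it down gently, flat and the right way up, in the middle of the leather mat. Leave the punch up and the other tools where they are.

Things in the scene. Friction and masses are not known exactly. Their poses are not given: they have to be found in the camera images.
- press: Dark green C-frame hand fly press, bolted down, 280 mm high. Origin on the screw axis at table height, z up, throat open to its own -x. Base 255 mm long (x -125 to 130), 140 wide; flat bed 45 mm above the table, x -120 to 50, 50 mm either side. The head's round nose (radius 35 about the axis) spans heights 145 to 215 mm; column at x 65 to 130. A 26 mm round-ended punch is on the axis.
- press_ram: The sliding steel ram with its punch, below the press head. Origin at the lowest point of the punch: about 76 mm above the table when screwed down, 9 mm inside the block's cavity (block top at 85 mm). It rises about 9 mm per radian of bar turn (four-start thread), so it leaves the cavity at 1.0 rad and is 5 mm clear at 1.6 rad; it stays where it is left.
- press_bar: Cross bar on the screw. Origin on the screw axis, 255 mm above the table; axes as the press's at the start, when tight: its yaw relative to the press is its turn (anticlockwise positive). Only one way gives, to about +2.0 or to -2.0 rad, drawn afresh each start and hidden. That way takes some 8 N at 85 mm from the axis; the tight way yields under 0.05 rad (never push over 60 N).
- bar_front (a point): Centre of the black ball (36 mm across) on the bar end that points to the front of the press at the start, 115 mm from the axis and 255 mm above the table. The bar is a 16 mm round steel rod with a 44 mm hub and an equal ball at the other end; it is bare from 25 to 95 mm from the axis, and nothing stands beside it above 225 mm. It turns without rising: the screw draws the ram up inside the head.
- block: Beech doming block 150 x 50 x 40 mm (x, y, z), about 0.3 kg, loose, with four round cavities 12 mm deep in its top. Origin at the centre of its underside, z up. It lies on the press bed along the press's x, sticking out at the front (-x). The punch sits in its largest cavity (30 mm, copper at the bottom), at the block's x = +50 mm, and holds it until risen about 9 mm.
- mat: Brown leather bench mat with pale stitching, fixed, 240 x 180 x 4 mm (x, y, z). Origin at the centre of its underside.
- hammer: Hammer with wooden handle, 260 mm, lying on the bench; not to be disturbed.
- cube: Steel dapping cube, 55 mm, on the bench; not to be disturbed.
- offcut: Wooden offcut 160 x 45 x 22 mm; not to be disturbed.
- file: File with wooden handle, 250 mm; not to be disturbed.
- oil: White oil bottle with red cap, 52 mm across, 105 mm tall, standing; not to be disturbed.

How it is judged:
By the outcome, as a careful person would: the job done as asked, in the order asked, and still so for the second after the job is handed in, with the robot touching nothing.
It also fails if it takes over 69 s, if anything falls off the work surface, if the arm or the gripper's body presses on something with over 40 N, if the wrist force passes 120 N, or if a joint passes its speed limit or range.

## Working session

There is one attempt and no reset: what is moved stays moved. The work goes in short steps, each a Python script; the robot and the scene stay as the last script left them, time stands still between calls to the robot, and variables do not carry over. Pictures are saved under pics/ and viewed, and the job is handed in when it is done.

```bash
ls; mkdir -p pics
python3 - <<'E'
from cell import manip, cams
import cv2,numpy as np
for n in ["scene","top"]:
    c=cams.capture(n); cv2.imwrite(f"pics/{n}0.png",c["image"]); np.savez(f"{n}0.npz",**c)
    print(n,c["intrinsics"].tolist(),c["position"],c["orientation"])
s=manip.state(); print(s)
E
```

```text
pics
scene [[556.673401776417, 0.0, 330.3677299417208], [0.0, 556.673401776417, 234.88088289970645], [0.0, 0.0, 1.0]] [1.24785909 0.43551778 1.24043101] [-1.25830312 -2.38698133  0.83525615]
top [[595.4180457319483, 0.0, 323.7315988096034], [0.0, 595.4180457319483, 238.50074650921513], [0.0, 0.0, 1.0]] [ 0.36312962 -0.04117491  1.46013773] [-2.13990556  2.14412089 -0.19037482]
{'clock': 0.1, 'joint_pos': array([-1.24086888e+00,  2.64700997e-01,  1.60519587e+00,  2.31862260e-05,
        1.27369313e+00, -3.68867693e-02]), 'joint_velocities': array([-4.94698028e-05, -1.27653775e-03, -3.24619309e-03, -3.33077499e-05,
        9.42074056e-04,  1.20606735e-05]), 'tau': array([ 6.73609684e-04, -5.03618467e+01, -3.58069682e+01,  7.30886590e-02,
        2.33575806e-02, -5.91560593e-05]), 'tool_pos': array([ 0.24189681, -0.62950275,  0.23751933]), 'tcp_rot': array([ 2.0217695 ,  0.3771008 , -2.02232411]), 'contact_force': array([-0.25726195,  1.10304882,  0.20923218]), 'moment': array([0.01239662, 0.00241689, 0.00372716]), 'gripper_width': 0.08806001534113707}
```

View pics/scene0.png

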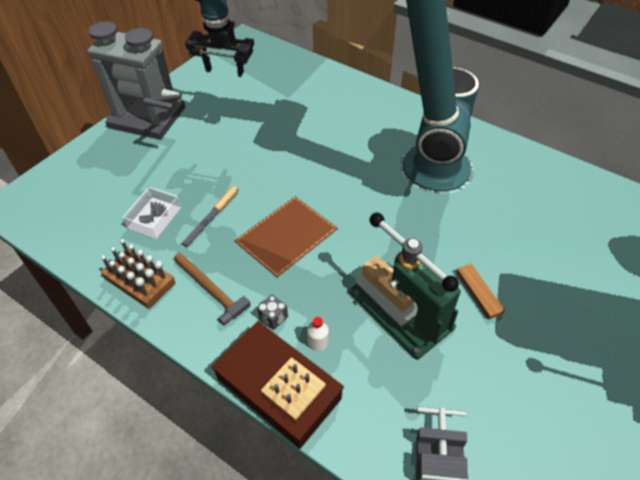

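View pics/top0.png

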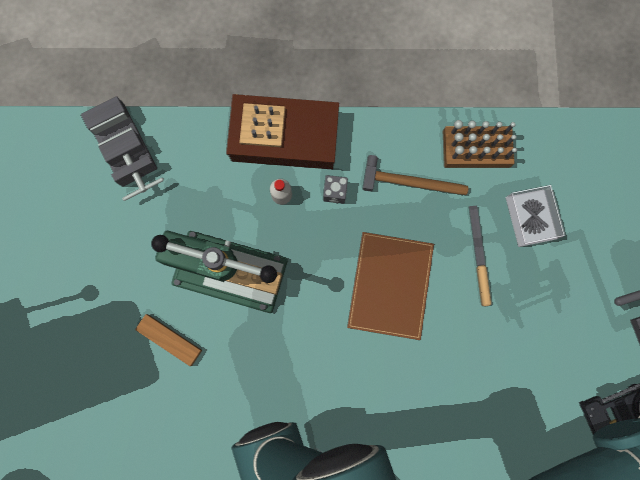

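The top view shows the press with balls at about (160,243) and (268,274), the hub at (214,258), the block sticking out toward the right, and the mat around (391,286). The front ball is the one at (268,274). Next I'll turn these into world positions.

```bash
cat > h.py <<'E'
import numpy as np,cv2
from scipy.spatial.transform import Rotation as R
def load(n): return dict(np.load(n))
def ray(c,uv):
    K=c["intrinsics"]; d=np.linalg.inv(K)@np.array([uv[0],uv[1],1.]); 
    return c["position"],R.from_rotvec(c["orientation"]).as_matrix()@d
def plane(c,uv,z):
    p,d=ray(c,uv); return p+d*(z-p[2])/d[2]
def two(c1,u1,c2,u2):
    p,d=ray(c1,u1);q,e=ray(c2,u2)
    d=d/np.linalg.norm(d);e=e/np.linalg.norm(e)
    A=np.stack([d,-e],1);s=np.linalg.lstsq(A,q-p,rcond=None)[0]
    a=p+d*s[0];b=q+e*s[1];return (a+b)/2,np.linalg.norm(a-b)
def cloud(c):
    z=c["z_map"];v,u=np.mgrid[:480,:640];K=c["intrinsics"]
    P=np.stack([(u-K[0,2])/K[0,0]*z,(v-K[1,2])/K[1,1]*z,z],-1)
    W=P@R.from_rotvec(c["orientation"]).as_matrix().T+c["position"]
    W[z==0]=np.nan;return W
E
python3 - <<'E'
from h import *
t=load("top0.npz");s=load("scene0.npz")
def blobs(c,m,amin=60,box=None):
    n,l,st,ce=cv2.connectedComponentsWithStats(m.astype(np.uint8))
    return [(ce[i].round(1),st[i].tolist()) for i in range(1,n) if st[i,4]>amin]
for nm,c in [("t",t),("s",s)]:
    im=c["image"].astype(int); W=cloud(c)
    dark=(im.max(2)<50)
    print(nm,"dark",[b for b in blobs(c,dark&(W[...,2]>.22)&(W[...,2]<.3),30)])
    brown=(im[...,2]>im[...,0]+45)&(im[...,2]<190)
    print(nm,"brown",blobs(c,brown,800))
W=cloud(t)
im=t["image"].astype(int)
m=((im[...,2]>im[...,0]+40)).astype(np.uint8)
n,l,st,ce=cv2.connectedComponentsWithStats(m)
i=l[286,391]
r=cv2.minAreaRect(np.argwhere(l==i)[:,::-1].astype(np.float32));print(r)
B=np.array([plane(t,u,.004) for u in cv2.boxPoints(r)]);print("mat",B,B.mean(0),np.linalg.norm(np.diff(B,axis=0),axis=1))
for u in [(391,286),(214,258),(260,285),(160,243),(268,274),(280,188),(336,187)]: print(u,W[u[1],u[0]])
# bed/block heights
for z0,z1 in [(.24,.27),(.078,.092),(.04,.05)]:
    mm=(W[...,2]>z0)&(W[...,2]<z1);mm[:,:140]=0;mm[:,300:]=0;mm[:225]=0;mm[320:]=0
    P=W[mm];print(z0,len(P),P.mean(0),P[:,:2].min(0),P[:,:2].max(0)); 
    r=cv2.minAreaRect(P[:,:2].astype(np.float32));print(r)
E
python3 - <<'E'
import cv2
a=cv2.imread('pics/top0.png')[215:330,140:350];cv2.imwrite('pics/topz.png',cv2.resize(a,None,fx=3.8,fy=3.8))
b=cv2.imread('pics/scene0.png')[200:370,320:520];cv2.imwrite('pics/scenez.png',cv2.resize(b,None,fx=3.5,fy=3.5))
E
```

```text
t dark [(array([159.7, 242.9]), [152, 235, 17, 17, 204]), (array([268.2, 273.7]), [260, 266, 17, 17, 218]), (array([263.5, 430.4]), [240, 422, 48, 21, 367]), (array([294.5, 434. ]), [287, 423, 16, 22, 185])]
t brown [(array([289.9, 128.6]), [227, 94, 112, 68, 4732]), (array([422. , 182.6]), [375, 171, 93, 24, 841]), (array([390.7, 285.8]), [348, 232, 85, 108, 7016]), (array([167.6, 339.7]), [137, 315, 64, 51, 1265])]
s dark [(array([522. ,   9.8]), [459, 0, 110, 29, 1589]), (array([206.3,  62. ]), [202, 54, 9, 17, 84]), (array([239.8,  67.6]), [237, 62, 7, 14, 65]), (array([420.8, 132.1]), [416, 120, 11, 31, 78]), (array([440.1, 146. ]), [422, 133, 37, 27, 769]), (array([375.7, 219.1]), [370, 214, 13, 12, 111]), (array([406.4, 255.7]), [402, 249, 11, 13, 79]), (array([449.7, 283.6]), [442, 277, 16, 15, 184])]
s brown [(array([78.3, 53.9]), [0, 0, 208, 154, 15685]), (array([285.6, 235.6]), [236, 197, 101, 79, 4017]), (array([144.6, 286.6]), [102, 269, 72, 39, 899]), (array([272.3, 376.3]), [212, 322, 130, 118, 5413])]
((391.0882568359375, 285.6224365234375), (73.84616088867188, 97.083
[... 488 characters left out ...]
0.27114325]
(280, 188) [0.70588438 0.04183988 0.10948408]
(336, 187) [ 0.72093667 -0.09043203  0.06012673]
0.24 1009 [0.52046606 0.16627256 0.26250156] [0.47273126 0.03879418] [0.56991658 0.29365256]
((0.5212951898574829, 0.16559067368507385), (0.2625691294670105, 0.043555259704589844), 72.01718139648438)
0.078 461 [0.48906032 0.09611637 0.08494592] [0.46373445 0.04138711] [0.53758947 0.16681142]
((0.502344012260437, 0.10327469557523727), (0.11804836988449097, 0.05005762726068497), 74.4669189453125)
0.04 1260 [0.5002857 0.1410392 0.0445495] [0.43821978 0.03934087] [0.59933482 0.2893733 ]
((0.5195680856704712, 0.16126523911952972), (0.2389620989561081, 0.10925400257110596), 73.82369232177734)
```

View pics/topz.png

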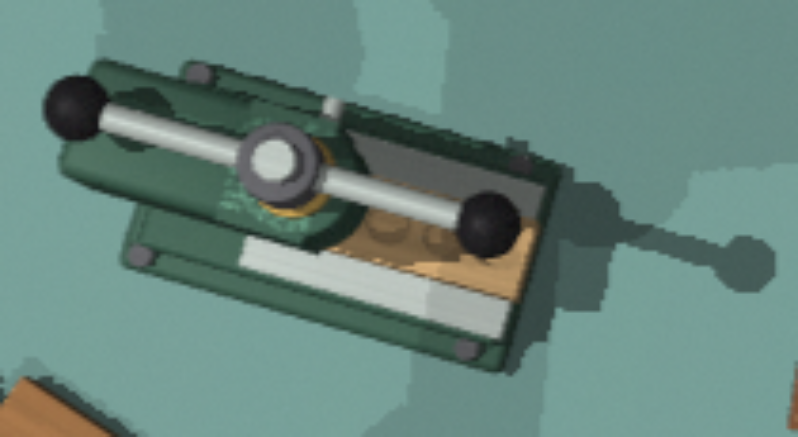

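View pics/scenez.png

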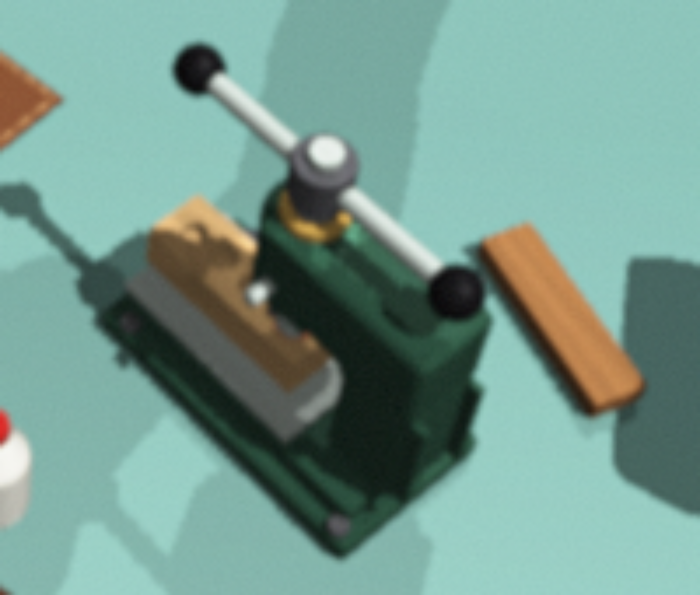

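The zoomed views show the bar clear of everything, with the block's front half open from above. I'll triangulate the ball centres.

```bash
python3 - <<'E'
from h import *
t=load("top0.npz");s=load("scene0.npz")
f=two(t,(268.2,273.7),s,(375.9,219.6));r=two(t,(159.7,242.9),s,(450,284))
print("front",f,plane(t,(268.2,273.7),.255));print("rear",r,plane(t,(159.7,242.9),.255))
F=plane(t,(268.2,273.7),.255);Q=plane(t,(159.7,242.9),.255)
print("axis",(F+Q)/2,np.linalg.norm(F-Q),"yaw press",np.arctan2(*(Q-F)[[1,0]]))
W=cloud(t)
print(W[243,227],W[238:248,222:232,2].round(3).max())
# front top edge of block, and front-face
for p in [(279,287),(275,293),(258,289)]: print(p,plane(t,p,.085),W[p[1],p[0]])
E
python3 - <<'E'
from cell import manip, inverse_kinematics
import numpy as np
from scipy.spatial.transform import Rotation as R
print(R.from_rotvec(manip.state()["tcp_rot"]).as_matrix().round(3))
E
```

```text
front (array([0.49046697, 0.0554432 , 0.25217669]), np.float64(1.734853545973169e-05)) [0.49016531 0.05522503 0.255     ]
rear (array([0.55411828, 0.27866208, 0.25106605]), np.float64(0.0007796682095128435)) [0.55365575 0.27726054 0.255     ]
axis [0.52191053 0.16624278 0.255     ] 0.23093462672620682 yaw press 1.292281266834337
[0.56714182 0.15331656 0.16739077] 0.22
(279, 287) [0.47723486 0.04355442 0.085     ] [0.48318829 0.04797517 0.01325234]
(275, 293) [0.46342871 0.05263381 0.085     ] [0.46373445 0.05291976 0.08080827]
(258, 289) [0.47271823 0.09188105 0.085     ] [0.47409552 0.09355327 0.06771756]
[[-0.001  0.359 -0.933]
 [ 0.002 -0.933 -0.359]
 [-1.    -0.002 -0.   ]]
```

```bash
cat >> h.py <<'E'
AX=np.array([0.522,0.1665]);YAW=1.292
def rot(a): # tool down, jaw dir at yaw a
    y=np.array([np.cos(a),np.sin(a),0]);x=np.array([0,0,-1.]);return R.from_matrix(np.stack([x,y,np.cross(x,y)],1)).as_rotvec()
def pt(xp,yp,z): # press frame->world
    c,s=np.cos(YAW),np.sin(YAW);return np.array([AX[0]+c*xp-s*yp,AX[1]+s*xp+c*yp,z])
E
python3 - <<'E'
from h import *
from cell import manip, inverse_kinematics
for r in (-.08,.08):
  for k in (np.pi/2,-np.pi/2):
    print(r,k)
    for t in (-1.9,-1,0,1,1.9):
      q=inverse_kinematics([AX[0]+r*np.cos(YAW+t),AX[1]+r*np.sin(YAW+t),.236],rot(YAW+t+k))
      print(t,None if q is None else np.round(q,2))
E
```

```text
-0.08 1.5707963267948966
-1.9 [ 0.39 -0.06  1.97 -0.    1.24 -0.58]
-1 [ 0.26 -0.13  2.03 -0.    1.24 -1.6 ]
0 None
1 None
1.9 [ 0.24  0.17  1.72 -0.    1.25  1.76]
-0.08 -1.5707963267948966
-1.9 None
-1 [ 0.26 -0.13  2.03 -0.    1.24  1.54]
0 [ 0.13 -0.05  1.96 -0.    1.24  0.41]
1 [ 0.14  0.1   1.81 -0.    1.24 -0.58]
1.9 [ 0.24  0.17  1.72 -0.    1.25 -1.38]
0.08 1.5707963267948966
-1.9 [ 0.16  0.12  1.77 -0.    1.24 -0.8 ]
-1 [ 0.27  0.18  1.71 -0.    1.25 -1.6 ]
0 [ 0.38  0.12  1.78 -0.    1.24 -2.48]
1 None
1.9 [ 0.3  -0.13  2.03 -0.    1.24  1.82]
0.08 -1.5707963267948966
-1.9 [0.16 0.12 1.77 0.   1.24 2.34]
-1 [ 0.27  0.18  1.71 -0.    1.25  1.55]
0 [ 0.38  0.12  1.78 -0.    1.24  0.66]
1 [ 0.4  -0.03  1.93 -0.    1.24 -0.32]
1.9 [ 0.3  -0.13  2.03 -0.    1.24 -1.32]
```

Run:
```python
from h import *
from cell import manip, cams
s=manip.state()
manip.move_linear([.30,-.50,.42],rate=.3)
r=.082
P=lambda z:[AX[0]+r*np.cos(YAW),AX[1]+r*np.sin(YAW),z]
manip.move_pose(P(.36),rot(YAW-np.pi/2))
s=manip.state();print(s["clock"],s["joint_pos"].round(2),s["tool_pos"],s["contact_force"])
c=cams.capture("wrist");cv2.imwrite("pics/w1.png",c["image"])
c=cams.capture("scene");cv2.imwrite("pics/s1.png",c["image"])
```

```text
3.7917 [ 0.38  0.07  1.61 -0.    1.46  0.66] [0.54495346 0.24451178 0.36009275] [ 0.45939998 -0.95084402  0.01893027]
```

View pics/w1.png

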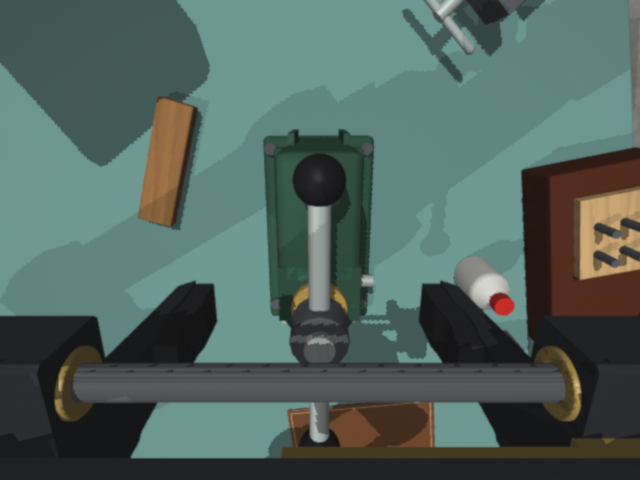

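View pics/s1.png

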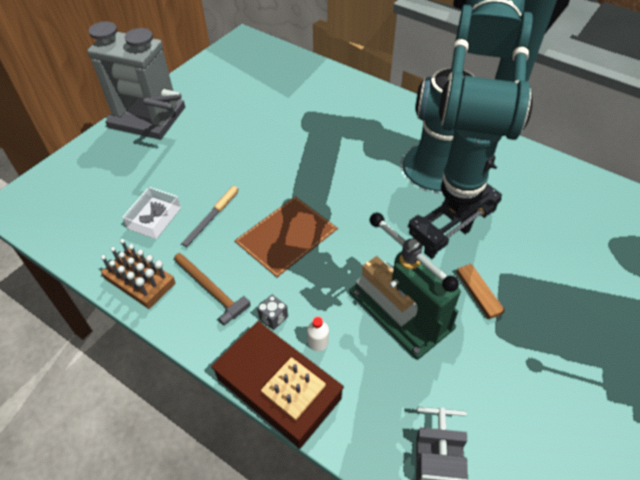

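The wrist view shows the bar centred (column 319) and in line with the jaws' mid-plane. I'll check the rear ball at (319,180) through the wrist calibration.

Run:
```python
from h import *
from cell import manip, cams
s=manip.state();c=cams.capture("wrist")
T=c["T_tool_cam"];Rt=R.from_rotvec(s["tcp_rot"]).as_matrix()
def wr(uv,z):
    d=np.linalg.inv(c["intrinsics"])@[uv[0],uv[1],1.]
    o=Rt@T[:3,3]+s["tool_pos"];d=Rt@T[:3,:3]@d
    return o+d*(z-o[2])/d[2]
print("ball",wr((319,180),.255),"pred",[AX[0]+.115*np.cos(YAW),AX[1]+.115*np.sin(YAW)])
print("hub top",wr((319,350),.28))
```

```text
ball [0.55585786 0.27683373 0.255     ] pred [np.float64(0.5536478449762847), np.float64(0.2770595491504784)]
hub top [0.52416786 0.16675909 0.28      ]
```

```bash
cat > feel.py <<'E'
from h import *
from cell import manip
r=.082;AXB=AX+np.array([.001,0])
def go(t,rate=.03):
    manip.move_linear([AXB[0]+r*np.cos(YAW+t),AXB[1]+r*np.sin(YAW+t),.238],rate=rate,rot=rot(YAW+t-np.pi/2))
def ft(t):
    f=manip.state()["contact_force"];return f,f@np.array([-np.sin(YAW+t),np.cos(YAW+t),0])
def meas():
    s=manip.state();p=s["tool_pos"][:2]-AXB;return np.arctan2(p[1],p[0])-YAW
E
python3 - <<'E'
from feel import *
import feel
go(0,.12)
f0,_=ft(0);print("before grip",f0,manip.state()["clock"])
manip.set_gripper(.03,force=10)
manip.set_gripper(.0,force=10)
s=manip.state();print("grip",s["gripper_width"],s["contact_force"],ft(0)[1],s["clock"],meas(),s["tool_pos"])
E
```

```text
before grip [-0.83963215  0.10293563 -0.52700635] 5.1083
grip 0.015387667624208248 [ 2.03955639 -0.321575   -1.21294225] -2.049300793602175 6.4333 -0.0038461697747218526 [0.54587502 0.24526597 0.23799484]
```

Gripped at about 16 mm with almost no side load. Now I'll feel gently in both directions.

Run:
```python
from feel import *
manip.set_gripper(.0,force=25)
b=ft(0)[1]
print("b",b)
ok=None
for sg in (1,-1):
    for k in range(1,10):
        t=sg*k*.01; go(t)
        f=ft(t)[1]-b; m=meas()
        print(sg,round(t,3),"F",round(f,1),"meas",round(m,4),"w",round(manip.state()["gripper_width"],4),round(manip.state()["clock"],2))
        if abs(f)>20: break
    else:
        ok=sg;break
    for t in (t/2,0): go(t)
print("free",ok)
```

```text
b -2.827418236999672
1 0.01 F -1.1 meas -0.0012 w 0.0151 6.9
1 0.02 F -5.0 meas -0.0002 w 0.0149 7.15
1 0.03 F -6.9 meas 0.0007 w 0.0148 7.4
1 0.04 F -9.5 meas 0.0015 w 0.0149 7.65
1 0.05 F -11.9 meas 0.0018 w 0.0152 7.9
1 0.06 F -14.5 meas 0.0025 w 0.015 8.15
1 0.07 F -15.8 meas 0.003 w 0.0148 8.4
1 0.08 F -18.4 meas 0.0037 w 0.0149 8.65
1 0.09 F -20.9 meas 0.0041 w 0.0152 8.9
-1 -0.01 F 0.9 meas -0.0065 w 0.0148 9.7
-1 -0.02 F 4.3 meas -0.0102 w 0.0146 9.95
-1 -0.03 F 5.0 meas -0.0239 w 0.0144 10.2
-1 -0.04 F 6.1 meas -0.0367 w 0.0148 10.45
-1 -0.05 F 5.2 meas -0.048 w 0.0147 10.7
-1 -0.06 F 5.4 meas -0.0575 w 0.0149 10.95
-1 -0.07 F 5.8 meas -0.067 w 0.0146 11.2
-1 -0.08 F 7.0 meas -0.0765 w 0.0147 11.45
-1 -0.09 F 5.6 meas -0.0865 w 0.0148 11.7
free -1
```

The positive direction held solid: 21 N with no motion. The negative direction gives at about 6 N, so I'll wind that way.

Run:
```python
from feel import *
t=-.09
while t>-1.8:
    t=max(t-.15,-1.81); go(t,.08); f,ff=ft(t)
    print(round(t,2),"F",f.round(1),"meas",round(meas(),3),round(manip.state()["clock"],2))
    if np.linalg.norm(f)>30: print("stop");break
```

```text
-0.24 F [-2.1 -4.2 -0.5] meas -0.25 12.0
-0.39 F [-1.7 -5.1  0.8] meas -0.396 12.3
-0.54 F [-3.1 -4.2  1.8] meas -0.541 12.6
-0.69 F [-3.1 -3.3  0.2] meas -0.688 12.9
-0.84 F [-4.8 -2.8  0.6] meas -0.836 13.2
-0.99 F [-4.6 -1.5  0.9] meas -0.985 13.5
-1.14 F [-5.2 -0.8  0.7] meas -1.134 13.8
-1.29 F [-4.5 -0.2  0.7] meas -1.284 14.1
-1.44 F [-4.5  1.2  0.8] meas -1.433 14.4
-1.59 F [-4.1  2.1 -0.6] meas -1.581 14.7
-1.74 F [-5.2  2.4  0.1] meas -1.731 15.0
-1.81 F [-4.   4.5 -0.6] meas -1.793 15.25
```

Run:
```python
from feel import *
from cell import cams
manip.set_gripper(.05)
p=manip.state()["tool_pos"]
manip.move_linear([p[0],p[1],.36],rate=.2)
manip.set_gripper(.088)
# move to above the block front, jaws across
manip.move_pose(pt(-.14,0,.36),rot(YAW-np.pi/2))
s=manip.state();print(s["clock"],s["tool_pos"],s["joint_pos"].round(2))
for n in("top","scene","wrist"):
    c=cams.capture(n);cv2.imwrite(f"pics/{n}2.png",c["image"]);np.savez(f"{n}2.npz",tp=s["tool_pos"],tr=s["tcp_rot"],**c)
a=cv2.imread('pics/top2.png')[215:330,140:350];cv2.imwrite('pics/topz2.png',cv2.resize(a,None,fx=3.8,fy=3.8))
b=cv2.imread('pics/scene2.png')[200:370,320:520];cv2.imwrite('pics/scenez2.png',cv2.resize(b,None,fx=3.5,fy=3.5))
```

```text
19.1 [0.48359679 0.03196111 0.36007322] [ 0.01 -0.16  1.83  0.    1.47  0.29]
```

View pics/wrist2.png

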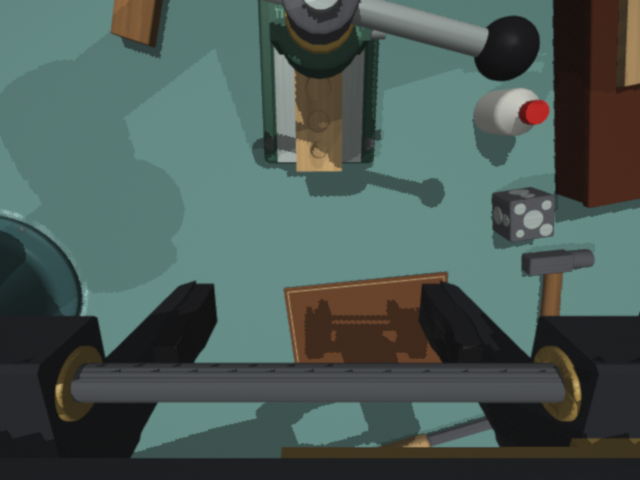

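View pics/scenez2.png

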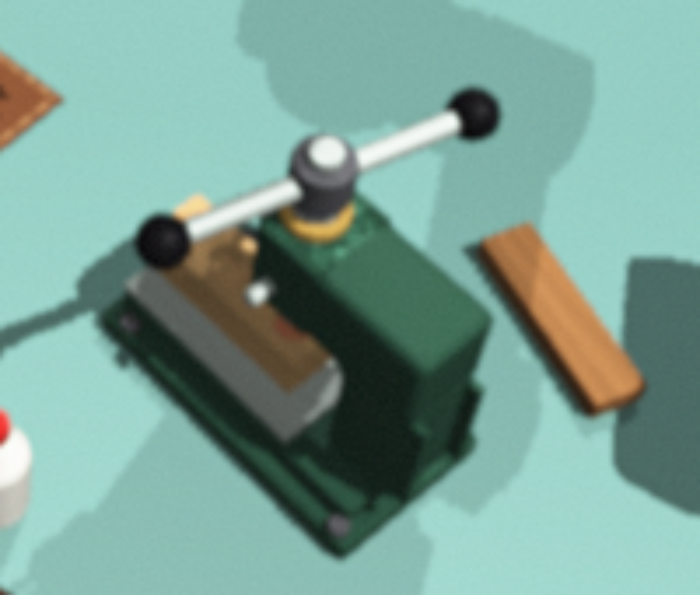

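View pics/topz2.png

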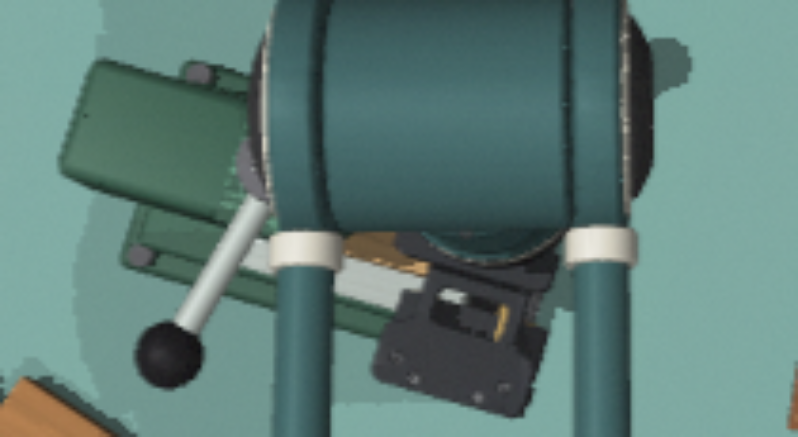

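The bar is now lying across the press. In the scene zoom (290,328) the copper is visible in the cavity under the raised punch, and the block hasn't moved. Next I'll locate the block's front edge and check arm clearances above the tool.

Run:
```python
from h import *
t=load("top2.npz");W=cloud(t)
m=(W[...,2]>.38)
m[:200]=0;m[330:]=0;m[:,:190]=0;m[:,330:]=0
D=W-np.array([*t["tp"][:2],.36])
P=D[m]
c,s=np.cos(YAW),np.sin(YAW)
px=P[:,0]*c+P[:,1]*s
for a,b in [(.02,.05),(.05,.1),(.1,.15),(.15,.2),(.2,.25),(.25,.3),(.3,.4)]:
    k=(P[:,2]>a)&(P[:,2]<b)
    if k.sum(): print(a,b,k.sum(),"press-x rel",px[k].min(),px[k].max(),"max z",P[k,2].max())
w=load("wrist2.npz");T=w["T_tool_cam"];Rt=R.from_rotvec(w["tr"]).as_matrix()
def wr(uv,z):
    d=np.linalg.inv(w["intrinsics"])@[uv[0],uv[1],1.]
    o=Rt@T[:3,3]+w["tp"];d=Rt@T[:3,:3]@d
    return o+d*(z-o[2])/d[2]
def topress(p): d=p[:2]-AX; return [d[0]*c+d[1]*s,-d[0]*s+d[1]*c]
im=w["image"][60:200,230:410];cv2.imwrite("pics/wz2.png",cv2.resize(im,None,fx=4,fy=4))
for uv in [(296,171),(341,171),(296,100),(342,100)]: print(uv,np.round(topress(wr(uv,.085)),4),np.round(wr(uv,.085),4))
```

```text
0.02 0.05 28 press-x rel -0.00790913053072544 0.008031790694058849 max z 0.04899186695282631
0.05 0.1 284 press-x rel -0.0353150455567815 0.03290060998491436 max z 0.09995915757295093
0.1 0.15 1036 press-x rel -0.03518573739091706 0.03329263067136644 max z 0.14991903700255138
0.15 0.2 295 press-x rel -0.03700441436802694 0.032537709282899785 max z 0.1998899861060751
0.2 0.25 143 press-x rel -0.033674330444881655 0.01541129722527774 max z 0.24973057662272724
0.25 0.3 37 press-x rel -0.026672408566114133 0.00037441639914422703 max z 0.29983510115706646
0.3 0.4 8138 press-x rel -0.08794967510831875 0.06708979144229105 max z 0.38874043873907504
(296, 171) [-0.1253  0.0232] [0.4652 0.0525 0.085 ]
(341, 171) [-0.1253 -0.0268] [0.5132 0.0387 0.085 ]
(296, 100) [-0.0507  0.0219] [0.487  0.1238 0.085 ]
(342, 100) [-0.0508 -0.0265] [0.5335 0.1104 0.085 ]
```

View pics/wz2.png

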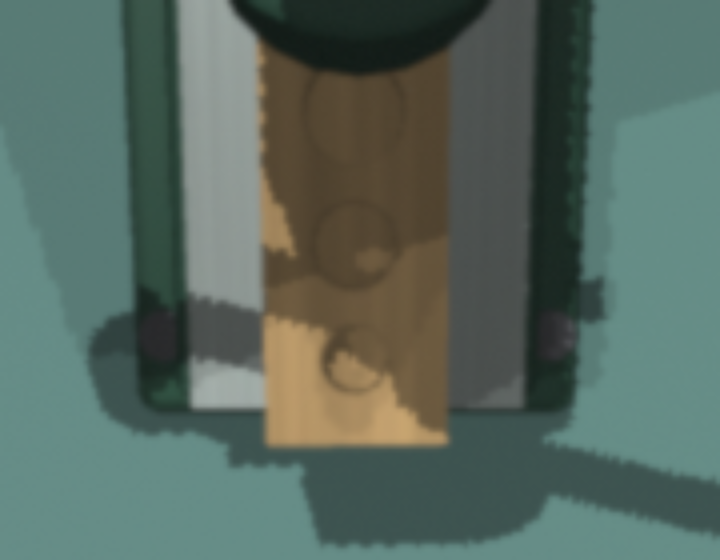

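The block is aligned with the press: sides at y≈+23 and −26 mm, front edge at x≈−125 mm. I'll grasp near the front, slide it out 45 mm along the bed, then regrip at its centre.

Run:
```python
from h import *
from cell import manip, cams
y0=-.002;z=.054
manip.move_pose(pt(-.092,y0,.30) if False else pt(-.14,y0,.30),rot(YAW-np.pi/2))
manip.set_gripper(.072)
manip.move_linear(pt(-.14,y0,.20),rate=.2)
manip.move_linear(pt(-.094,y0,.12),rate=.15)
manip.move_linear(pt(-.094,y0,z),rate=.08)
print(manip.state()["contact_force"],manip.state()["tool_pos"][2])
manip.set_gripper(.0,force=25)
s=manip.state();print(s["gripper_width"],s["contact_force"],s["clock"])
for x in (-.10,-.115,-.139):
    manip.move_linear(pt(x,y0,z),rate=.06); s=manip.state();print(x,s["contact_force"].round(1),s["gripper_width"])
    if np.linalg.norm(s["contact_force"])>25: print("STOP");break
print(s["clock"])
for n in("scene","wrist"):
    c=cams.capture(n);cv2.imwrite(f"pics/{n}3.png",c["image"]);
b=cv2.imread('pics/scene3.png')[180:370,300:500];cv2.imwrite('pics/scenez3.png',cv2.resize(b,None,fx=3,fy=3))
```

```text
[-0.53161385 -0.35754747  0.16066809] 0.05439713114664589
0.04997801537617586 [-1.50029477  0.07612443  3.02152735] 22.8833
-0.1 [-0.2  0.2  4.7] 0.049681233790821566
-0.115 [ 0.3 -0.3  4.9] 0.04985853185387243
-0.139 [-0.7  2.5  6.4] 0.049960238971949185
24.0833
```

View pics/scenez3.png

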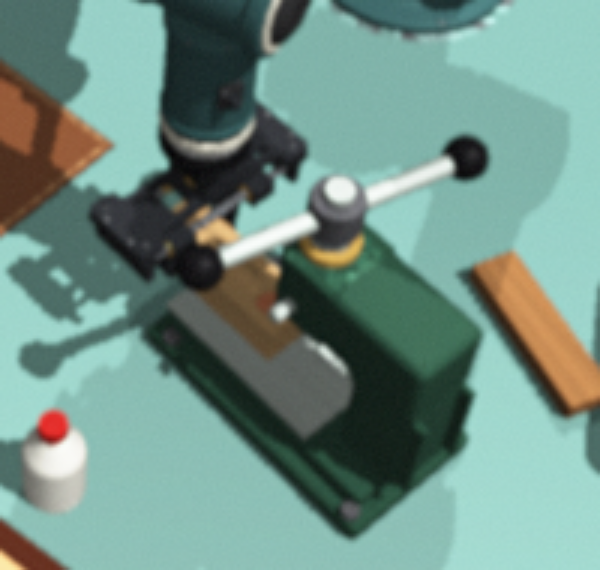

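View pics/wrist3.png

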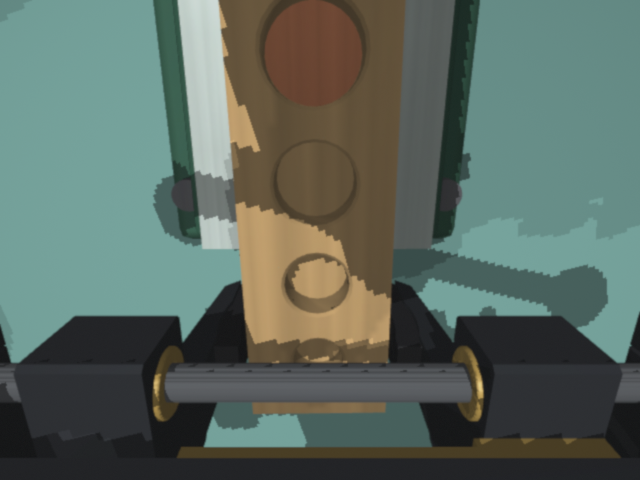

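The block slid out cleanly: the copper cavity is at (313,50) in the wrist view, clear of the nose, and the block is still flat on the bed. I'll regrip at its centre, draw it clear and carry it.

Run:
```python
from h import *
from cell import manip, cams
y0=-.002;z=.054
manip.set_gripper(.072)
manip.move_linear(pt(-.0955,y0,z),rate=.08)
manip.set_gripper(.0,force=35)
s=manip.state();print(s["gripper_width"],s["contact_force"],s["clock"])
manip.move_linear(pt(-.105,y0,z+.003),rate=.05)
manip.move_linear(pt(-.21,y0,z+.004),rate=.12)
manip.move_linear(pt(-.23,y0,.17),rate=.15)
s=manip.state();print(s["gripper_width"],s["contact_force"],s["clock"])
q=rot(-.182-np.pi/2)
manip.move_pose([.488,-.226,.14],q)
manip.dwell(.3)
s=manip.state();print(s["tool_pos"],s["contact_force"],s["clock"])
for n in("scene","wrist"):
    c=cams.capture(n);cv2.imwrite(f"pics/{n}4.png",c["image"]);
```

```text
0.049623767890537795 [-0.31680048 -0.17229146  0.49038324] 25.8417
0.049396601801682594 [ 0.79247926 -0.28312574 -3.06542743] 28.125
[ 0.48817025 -0.22547025  0.14022306] [ 0.21946912 -0.47756287 -3.36135512] 29.5
```

View pics/scene4.png

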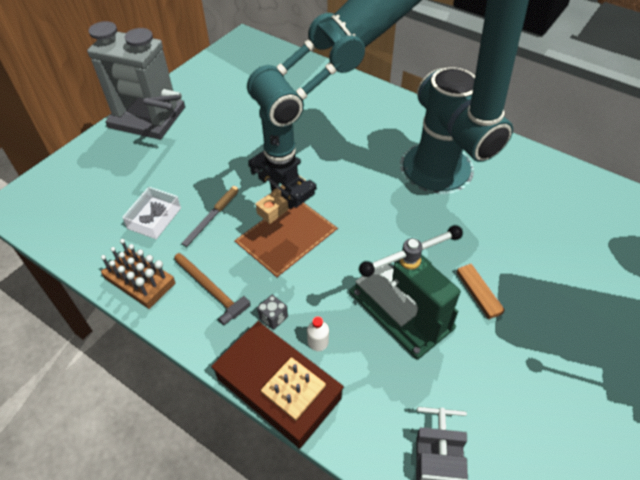

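View pics/wrist4.png

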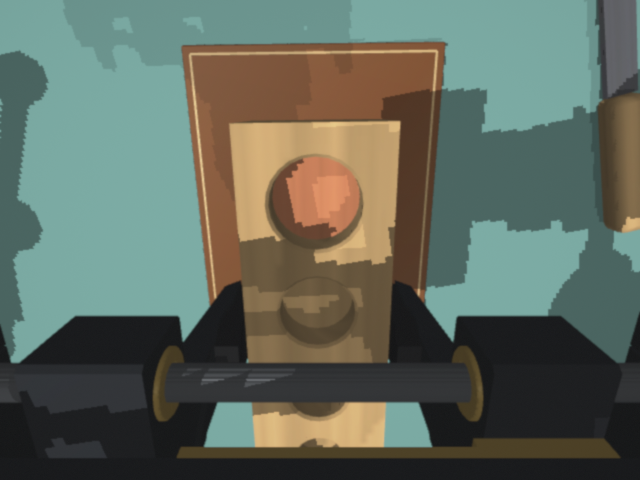

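The block is held level (about 3 N) and the wrist view shows it centred over the mat, aligned with the mat's long side, and the bed is empty. Now I'll lower it slowly.

Run:
```python
from h import *
from cell import manip, cams
f0=manip.state()["contact_force"][2]
manip.move_linear([.488,-.226,.03],rate=.1)
manip.move_linear([.488,-.226,.018],rate=.03)
z=.018
while z>.008:
    z-=.001; manip.move_linear([.488,-.226,z],rate=.01)
    s=manip.state();df=s["contact_force"][2]-f0
    print(round(z,4),round(s["tool_pos"][2],4),round(df,2))
    if df>2.: break
manip.set_gripper(.072)
p=manip.state()["tool_pos"]
manip.move_linear([.488,-.226,.12],rate=.12)
manip.set_gripper(.088)
manip.move_linear([.44,-.25,.36],rate=.3)
manip.move_pose([.30,-.52,.34],rot(-1.9))
manip.dwell(.3)
s=manip.state();print(s["clock"],s["contact_force"])
for n in("scene","top"):
    c=cams.capture(n);cv2.imwrite(f"pics/{n}5.png",c["image"]);np.savez(f"{n}5.npz",**c)
```

```text
0.017 0.0171 -1.17
0.016 0.0159 0.8
0.015 0.0149 0.44
0.014 0.0139 0.87
0.013 0.013 -0.26
0.012 0.013 8.48
37.325 [0.34415334 0.3418158  0.01994456]
```

View pics/top5.png

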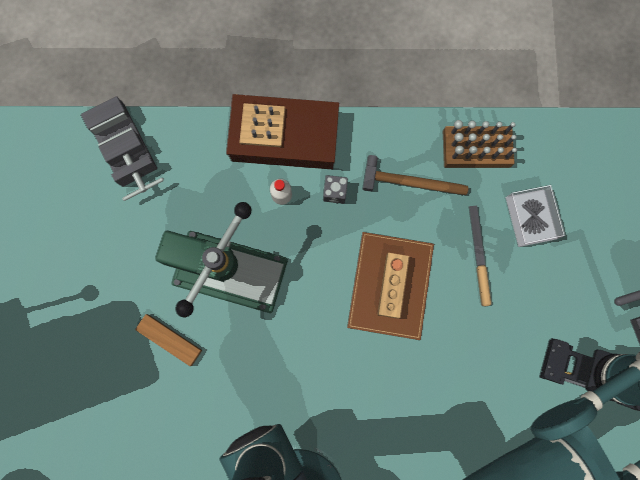

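View pics/scene5.png

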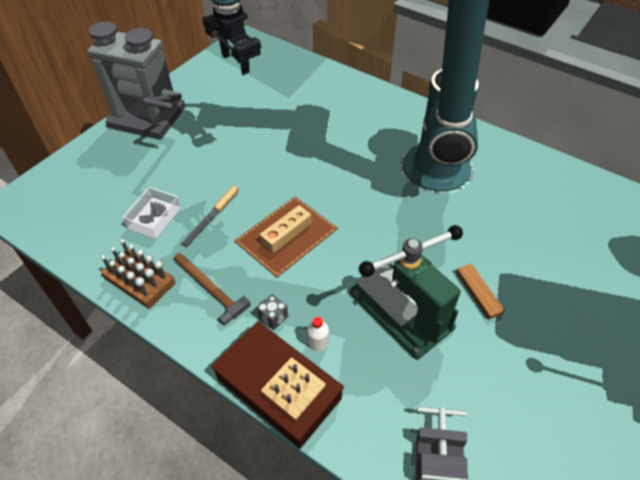

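Run:
```python
from h import *
t=load("top5.npz");W=cloud(t);t0=load("top0.npz")
m=(W[...,2]>.025)&(W[...,2]<.07);m[:,:360]=0;m[:,430:]=0;m[:235]=0;m[:,]=m;m[335:]=0
u=np.argwhere(m)[:,::-1].astype(np.float32)
r=cv2.minAreaRect(u);B=np.array([plane(t,q,.044) for q in cv2.boxPoints(r)])
print("block",B.mean(0),r,"z med",np.median(W[m][:,2]))
d=t["image"].max(2)<50
d&=(W[...,2]>.22)&(W[...,2]<.3)
n,l,st,ce=cv2.connectedComponentsWithStats(d.astype(np.uint8))
bs=[plane(t,ce[i],.255) for i in range(1,n) if 150<st[i,4]<260 and ce[i][1]<330 and ce[i][0]<300];print(bs)
if len(bs)==2: v=bs[1]-bs[0];a=np.arctan2(v[1],v[0]);print("turn",[(a+k*np.pi-YAW+np.pi)%(2*np.pi)-np.pi for k in(0,1)])
# moved things?
diff=cv2.absdiff(t["image"],t0["image"]).max(2)
for nm,(x0,y0,x1,y1) in dict(hammer=(362,150,472,198),cube=(322,174,350,204),oil=(268,176,294,206),offcut=(135,312,204,368),file=(466,204,494,308)).items(): print(nm,(diff[y0:y1,x0:x1]>60).sum())
```

```text
block [ 0.48553948 -0.22538925  0.044     ] ((392.9555969238281, 284.9932861328125), (21.901546478271484, 63.27778625488281), 8.61564826965332) z med 0.0426361321854023
[array([0.62250339, 0.10935497, 0.255     ]), array([0.42109744, 0.22257134, 0.255     ])]
turn [np.float64(1.3374841259947692), np.float64(-1.804108527595024)]
hammer 0
cube 0
oil 0
offcut 68
file 0
```

Run:
```python
from h import *
for n in ("top0.npz","top5.npz"):
    t=load(n);im=t["image"].astype(int);m=((im[...,2]>im[...,0]+30)).astype(np.uint8);m[:,210:]=0;m[:305]=0;m[380:]=0
    print(cv2.minAreaRect(np.argwhere(m)[:,::-1].astype(np.float32)))
from cell import order
order.close_job()
```

```text
((167.6538543701172, 339.7691955566406), (66.84136962890625, 19.414505004882812), 33.690067291259766)
((167.6538543701172, 339.7691955566406), (66.84136962890625, 19.414505004882812), 33.690067291259766)
the job is handed in; nothing more can be done
```

The punch is up, the block is in the middle of the leather mat, and I've handed the job in at about 37 s of the 69 s allowed.

- **Feeling the screw:** I gripped the bar's rear arm lightly. Anticlockwise held solid at about 21 N with almost no movement, so I stopped there. Clockwise gave at about 6 N.
- **Winding up:** I wound the bar clockwise to −1.80 rad, confirmed in the last top view. By the thread figures that puts the punch about 7 mm clear of the block.
- **Moving the block:** I slid it 45 mm out along the bed, regripped it at its centre and drew it clear. I then lowered it in 1 mm steps onto the mat; touchdown showed about 8 N.

**Last checks:** The block lies flat with its cavities up. Its measured centre is (0.486, −0.225) and the mat's is (0.488, −0.226), so it is within about 3 mm, and it lines up with the mat's long side. The arm is clear of everything.

The hammer, cube, oil bottle and file show no change in the images. The offcut region had 68 changed pixels, but its outline is identical before and after, so I took that for a change of shadow. No check failed.

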